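# Park the index plunger and turn the beaker stand

### The arm

A 6-joint arm with a two-finger parallel gripper is mounted at the origin on the work surface. World frame = base frame: x ahead of the robot, y to its left, z up, the work surface at z = 0. Lengths are in mm, angles in degrees, forces in N, time in s.
With the tool pointing down it reaches from about 300 to 750 mm from the base axis. Payload 8.5 kg.
Tool frame: the origin (TCP) lies on the mounting face of the last link; the fingertips stand 173 mm ahead of it and the grasp point (between the pads) lies 155 mm ahead of it; z points along the fingers, y is the line along which they close (so a half turn about z gives the same grasp; the last joint's range is limited). The gripper opens to 85 mm and grips with 20 to 120 N. Pads are 22 mm wide; open, the fingers measure 114 mm over their backs; the gripper's body (76 mm by 85 mm) begins 54 mm behind the grasp point. The pads swing forward as they close: fully open they stand 13 mm farther back than shut.
Start: joints at [59.341, 21.807, 74.336, -0, 83.858, -12.336], TCP at [172.899, 522.099, 404.722] pointing down, gripper open.
Joint ranges: [-178.18, 178.18], [-50.72, 133.34], [12.68, 142.11], [-81.47, 261.47], [9.98, 163.14], [-165.26, 165.26]. Speed limits (degrees/s): [136.94, 136.94, 180, 180, 180, 180].

### API

Orientations are given as [roll, pitch, yaw] about the fixed x, y, z axes, in that order (R = Rz(yaw) Ry(pitch) Rx(roll)).
In Python, from station import state, capture, finish_job gives the robot as it stands.
- The arm moves only by the tool move_arm, never from a script. Its argument "increments" is text: rows parted by semicolons, each of 7 numbers parted by spaces: the shift along the tool's x, y, z in cm, then the turn, a rotation vector about the tool's x, y, z in units of 8 degrees (1.0 is 8 degrees), then the opening, from 0 (shut) to 1 (fully open). A call has 1 to 8 rows; each row shifts and turns the commanded pose from where the row before left it, along the tool's axes as they then stand; what a row does not reach is not made up. A row lasts 1/10 s, in which the tool goes at most 50 mm and 8.59 degrees, less where a joint would pass 70% of its speed; a pose out of reach is approached as far as the arm can. A call with a gripper value outside its range is refused whole. The fingers move at their own pace and stop on an object; "squeeze" is the grip in N (left out, the last holds). Time passes only in rows, so rows that do not move let the fingers close. It gives the time, the measured TCP pose, the force, the opening and the grip force at its end, in the units of the state.
- state(): the state, without advancing time (a new reading comes with each control period).
- capture(name): name is "side" or "top" or "wrist"; returns a dict with "pixels" (480x640x3 uint8, blue, green, red), "z_map" (480x640 float32, mm along the optical axis (not along the pixel's ray), 0 where there is no reading), "fx", "fy", "cx", "cy" (pixels), "xyz" and "orientation" of the camera in the world; the wrist camera has in their place "tool_from_camera" (4x4, takes a point from camera to tool coordinates, whose origin is the TCP and whose axes are the flange's). Camera axes: x right, y up, looking along -z (the intrinsics and any distortion apply to the point x, -y, -z); pixel columns grow to the right and rows downward; lengths in mm; the calibration is good to about 2 mm. A picture is of the moment at which its call begins: read the wrist's pose just before it.
- finish_job(): hands the job in; it is judged then, once.
The state is a dict: "time": time; "qpos": joint angles; "qd": joint speeds; "effort": joint torques, N m; "eef_pos": TCP position; "tool_rot": TCP orientation; "force": force on the tool from outside, world axes, zero at the start; "moment": the same for the moment, N m; "grip_width": opening from 0.0 (shut) to 1.0 (fully open); "grasp_force": force on a finger pad.
Only numpy, scipy, OpenCV 4.12 (cv2) and the standard library are available. Lean on these libraries where they do the work, as an engineer would, in place of code of your own. Each camera call takes 0.05 s, during which the arm holds its last target. There are 200 camera calls.

### The job

Unlock the rotary beaker stand: pull up its red sprung plunger, twist it counterclockwise and feel for the rest notch, so that it has dropped into the notch and stays retracted when you let go. Then turn the deck gently, without tipping a beaker, by its blue hub handle until the beaker with the orange lid stands centred at the green loading mark, and let go. Do not touch the beakers or disturb anything else on the bench.

Things in the scene. Friction and masses are not known exactly. Their poses are not given: they have to be found in the camera images.
- stand: Rotary beaker stand fixed on the bench: round white base 380 mm across, with a white deck 440 mm across (deck top 67 mm above the bench). Origin: centre of the base's underside, on the deck's axis; z up; -x points to the loading mark, +y to the plunger's tower.
- load_mark (a point): The spot on the deck's top, 140 mm from the deck's axis towards stand -x, where a beaker stands when it is at the loading mark (a green block on the base just outside the deck). Fixed to the base; does not turn with the deck.
- deck (a joint): Deck angle about its vertical axis, rad, 0 at the start, positive counterclockwise seen from above. Light friction (about 0.12 N m, damped by 0.8 N m per rad/s), stays where it is left. Eight stations every 45 degrees, 140 mm from the axis. Locked by the plunger's pin in a notch of the steel rim ring; free when the plunger is raised 7 mm or more.
- hub_grip (a point): Centre of the blue T-handle bar on top of the deck's hub: bar 66 mm long, 18 mm wide, 34 mm tall, centre 183 mm above the bench, above the beakers' tops. Turns with the deck; its x axis runs along the bar (at deck angle 0 along stand x). Grip it across its 18 mm width from above and turn it to turn the deck.
- plunger_grip (a point): Centre of the red T-handle bar of the sprung index plunger: bar 48 mm long, 14 mm wide, 24 mm tall, centre 217 mm above the bench when down, at stand (0, 205 mm). Moves with the plunger; its x axis runs along the bar (on stand -x at turn 0) and its z axis is up.
- plunger_lift (a joint): How far the plunger is pulled up, m: 0 locked (as at the start), about 0.0135 with its cross pin riding on the collar's rim, about 0.0095 when the cross pin has dropped into the rest notch, 0.019 the upper stop. The spring pulls it down with 5 N at 0 and 10 N at 0.014.
- plunger_turn (a joint): Twist of the plunger about its vertical axis, rad, 0 at the start, positive counterclockwise from above, stops at -0.12 and 2.5. Near 0 its cross pin sits in a deep slot and cannot turn until lifted above 0.014. From 0.45 rad on it can be let down on to the rim, where it stays up when let go and can still be turned with little torque (about 0.03 N m).
- collar_rim (a point): Centre of the plunger's collar at rim height, on the plunger's axis. The yellow ring of the collar has one rest notch, 7 mm wide and 4 mm deep, somewhere between 1.36 and 2.0 rad of plunger turn: it differs every time and is not told. The spring drops the pin into it when it comes over it, if the handle is free to sink; then it turns no farther (0.1 rad of play).
- beaker_orange: The beaker to bring to the mark: glass beaker with a steel basket, orange basket lid, band and handle; 60 mm across (its handle reaches 46 mm from the axis), 80 mm tall, standing loose on the deck, slides or tips if the deck is jerked. Origin: centre of its underside. At the start 45 or 90 degrees to either side of the mark.
- beaker_black: Beaker with black lid, band and handle; 60 mm across (its handle reaches 46 mm from the axis), 80 mm tall, standing loose on the deck, slides or tips if the deck is jerked. Origin: centre of its underside.
- beaker_white: Beaker with white lid, band and handle; 60 mm across (its handle reaches 46 mm from the axis), 80 mm tall, standing loose on the deck, slides or tips if the deck is jerked. Origin: centre of its underside.
- beaker_grey: Beaker with grey lid, band and handle; 60 mm across (its handle reaches 46 mm from the axis), 80 mm tall, standing loose on the deck, slides or tips if the deck is jerked. Origin: centre of its underside.
- beaker_dark: Second beaker with black lid, band and handle, opposite the mark at the start; 60 mm across (its handle reaches 46 mm from the axis), 80 mm tall, standing loose on the deck, slides or tips if the deck is jerked. Origin: centre of its underside.
- reagent_bottle: amber bottle, 70 mm across, 170 mm tall, bystander. Origin: centre of its underside.
- wash_jar: white jar, 72 mm across, 90 mm tall, bystander. Origin: centre of its underside.
- cassette_carton: cardboard carton 120 x 75 x 60 mm, bystander. Origin: centre of its underside.
- timer: small white bench timer 60 x 75 x 22 mm, bystander. Origin: centre of its underside.
Not all that is in view belongs to the job. Leave any pink or purple look-alike of the beaker_orange alone. Leave any pink look-alike of the beaker_white alone.

How it is judged (in metres and radians):
On the way:
1. the plunger rests in its rest notch with nothing touched by the fingers, before the deck is turned (value of joint plunger_lift between 0.0075 and 0.0118 m and contact force between the fingers and anything else below 0.3 N and value of joint deck between -0.1 and 0.1 rad), for 0.2 s.
At the end, for the whole second after the job is handed in: The plunger stays in its rest notch (lift 7.5 to 11.8 mm), the orange beaker's centre is within 10 mm of the loading mark, the deck is at rest, all beakers stand upright on the deck (within 0.1 rad), the bottle, jar, carton and timer are within 20 mm of where they were (value of joint plunger_lift between 0.0075 and 0.0118 m and horizontal distance between beaker_orange and load_mark below 0.01 m and velocity of joint deck between -0.03 and 0.03 rad/s and angle between each of beaker_orange, beaker_black, beaker_white, beaker_grey, beaker_dark's own z axis and vertical below 0.1 rad and z of each of beaker_orange, beaker_black, beaker_white, beaker_grey, beaker_dark in the frame of stand above 0.062 m and distance of each of reagent_bottle, wash_jar, cassette_carton, timer from where it was at the start of the episode below 0.02 m); the robot touches nothing.
It fails at once if a beaker is touched by the robot (contact force between any of the fingers, the arm and beaker_orange above 1 N or contact force between any of the fingers, the arm and beaker_black above 1 N or contact force between any of the fingers, the arm and beaker_white above 1 N or contact force between any of the fingers, the arm and beaker_grey above 1 N or contact force between any of the fingers, the arm and beaker_dark above 1 N).
It fails at once if a beaker is tipped (angle between any of beaker_orange, beaker_black, beaker_white, beaker_grey, beaker_dark's own z axis and vertical above 0.3 rad).
It fails at once if a bystander on the bench is moved by 20 mm or more (distance of any of reagent_bottle, wash_jar, cassette_carton, timer from where it was at the start of the episode above 0.02 m).
It also fails if it takes over 58 s, if anything falls off the work surface, if the arm or the gripper's body presses on something with over 40 N, if the wrist force passes 120 N, or if a joint passes its speed limit or range.

## Working session

There is one attempt and no reset: what is moved stays moved. The work goes in short steps, Python scripts to look and compute and a tool call to move; the robot and the scene stay as the last step left them, time stands still between calls to the robot, and variables do not carry over. Pictures are saved under pics/ and viewed, at most 10 in all, crops included, and the job is handed in when it is done.

Besides the shell and the picture viewer there is one more tool, called after ">>>" as a command line: name --argument value ..., lists and objects as JSON in quotes. move_arm: Moves the arm, as the interface text tells. Its arguments: {"type":"object","properties":{"increments":{"type":"string"},"squeeze":{"type":"number"}},"required":["increments"]}

```bash
mkdir -p pics; cat > h.py <<'E'
import numpy as np,cv2,pickle
from scipy.spatial.transform import Rotation as R
def cam(n):
    from station import state,capture
    s=state();d=capture(n)
    if 'xyz' in d:
        o=np.array(d['orientation'],float); 
        Rc=o if o.shape==(3,3) else R.from_euler('xyz',o,degrees=True).as_matrix()
        T=np.eye(4);T[:3,:3]=Rc;T[:3,3]=d['xyz']
    else:
        W=np.eye(4);W[:3,:3]=R.from_euler('xyz',s['tool_rot'],degrees=True).as_matrix();W[:3,3]=s['eef_pos']
        T=W@np.array(d['tool_from_camera'])
    d['T']=T;pickle.dump(d,open(f'{n}.pkl','wb'));return d
def cloud(d):
    z=d['z_map'];v,u=np.mgrid[:480,:640]
    p=np.stack([(u-d['cx'])/d['fx']*z,-(v-d['cy'])/d['fy']*z,-z],-1)
    return p@d['T'][:3,:3].T+d['T'][:3,3]
E
python3 - <<'E'
from h import *
for n in('top','side'):
    d=cam(n);print(n,[ (k,d[k]) for k in d if k not in('pixels','z_map','T')]);cv2.imwrite(f'pics/{n}0.png',d['pixels'])
from station import state;print(state())
E
```

```text
top [('fx', 479.8401109826557), ('fy', 479.8401109826557), ('cx', 314.0162019090054), ('cy', 237.47528361545602), ('xyz', array([ 321.66226023,   -6.62158802, 1612.54863444])), ('orientation', array([  8.59204654,  -0.42508264, -89.82298116]))]
side [('fx', 564.6853429890181), ('fy', 564.6853429890181), ('cx', 318.12072102114104), ('cy', 234.6411756519957), ('xyz', array([  -30.45375553, -1349.29909322,  1013.63170943])), ('orientation', array([ 59.1148426 ,   0.44986571, -22.7474875 ]))]
{'time': 0.1, 'qpos': array([ 5.93402629e+01,  2.18379603e+01,  7.43769254e+01, -1.30543816e-03,
        8.38573630e+01, -1.23353798e+01]), 'qd': array([-0.00439203, -0.10404943, -0.10743807, -0.00077256,  0.01120072,
        0.00460326]), 'effort': array([ 4.24478741e-03, -4.49220514e+01, -2.31658047e+01, -1.53925207e-04,
        3.67997593e-03,  1.59674335e-05]), 'eef_pos': array([172.9034605 , 522.08549524, 404.18611094]), 'tool_rot': array([-1.79929142e+02, -1.41669410e-02,  1.61675774e+02]), 'force': array([-0.27048528,  0.49207528,  0.17605743]), 'moment': array([ 0.04093965,  0.03763905, -0.00694309]), 'grasp_force': 0.0, 'grip_width': 1.0002191642648939}
```

View pics/top0.png

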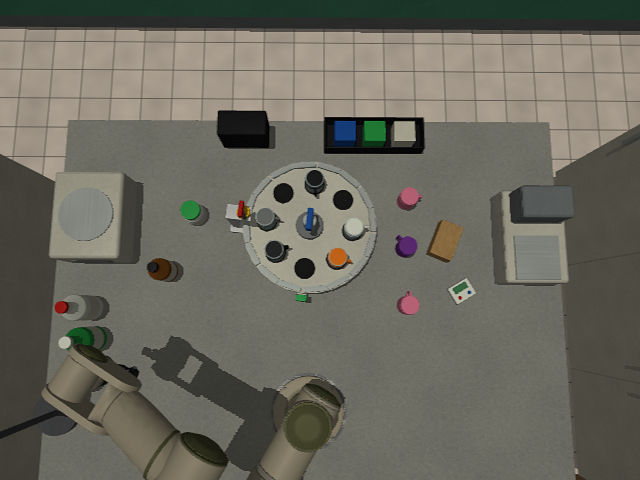

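View pics/side0.png

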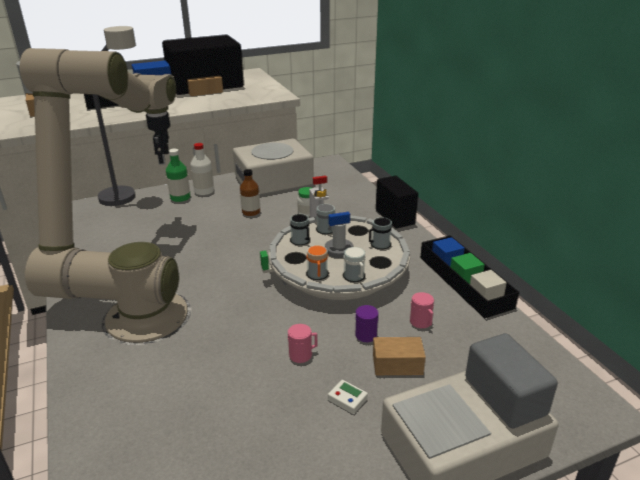

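The top view shows the deck hub at (310,222), the blue bar at (310,219), the red plunger bar at (241,209) and the green mark at (302,297). Of the orange candidates, the orange lid at (338,258) stands on the deck. The pink and purple ones at (409,197), (406,246) and (409,304) are off the deck, so they are look-alikes. I'll measure and confirm in a crop.

```bash
python3 - <<'E'
from h import *
for n in('top','side'):
    d=pickle.load(open(n+'.pkl','rb'));P=cloud(d);I=d['pixels'];H=cv2.cvtColor(I,cv2.COLOR_BGR2HSV);h,s,v=[H[...,i].astype(int) for i in range(3)]
    box=(P[...,0]>200)&(P[...,0]<750)&(P[...,1]>-200)&(P[...,1]<330)
    def rep(nm,m,z0,z1):
        m=m&box&(P[...,2]>z0)&(P[...,2]<z1);q=P[m]
        if len(q)<4: print(n,nm,len(q));return
        c=q.mean(0);w,V=np.linalg.eigh(np.cov(q[:,:2].T));a=np.degrees(np.arctan2(V[1,1],V[0,1]))
        print(n,nm,len(q),c.round(1),'mid',((q.min(0)+q.max(0))/2).round(1),'ext',np.ptp(q,axis=0).round(),'ang',a.round(1),w.round())
    rep('blue',(h>100)&(h<125)&(s>120),185,215)
    rep('red',((h<5)|(h>175))&(s>150),215,250)
    rep('green',(h>50)&(h<75)&(s>120),5,120)
    rep('orange',(h>5)&(h<15)&(s>150),135,160)
    # deck edge / top
    m=box&(P[...,2]>60)&(P[...,2]<74)
    cs=cv2.findContours(m.astype(np.uint8),0,2)[0];c=max(cs,key=cv2.contourArea)[:,0]
    q=P[c[:,1],c[:,0]]
    from scipy.optimize import least_squares
    r=least_squares(lambda p:np.hypot(q[:,0]-p[0],q[:,1]-p[1])-p[2],[500,0,220],loss='soft_l1',f_scale=3);print('deck',r.x,np.median(P[m][:,2]))
a=cv2.imread('pics/top0.png')[140:310,210:430];b=cv2.imread('pics/side0.png')[165:305,240:430]
cv2.imwrite('pics/c0.png',np.vstack([cv2.resize(a,(660,400)[:2],interpolation=2)[:, :],cv2.resize(b,(660,200+0),interpolation=2)]))
E
```

```text
top blue 119 [592.4  -2.  197.6] mid [593.5  -1.3 195.2] ext [64. 18. 19.] ang 174.5 [ 23. 374.]
top red 72 [616.1 200.3 228.6] mid [616.3 200.7 226.8] ext [45. 16. 22.] ang 175.6 [ 16. 195.]
top green 68 [362.   24.3 101.7] mid [433.   39.7  90.1] ext [167.  65.  42.] ang -159.7 [ 79. 440.]
top orange 224 [484.9 -89.3 147.9] mid [483.2 -92.1 147.2] ext [56. 52. 23.] ang -169.3 [157. 189.]
deck [587.35932558  -4.42765128 200.65780657] 67.40138954707925
side blue 125 [592.   -7.  194.7] mid [592.9  -5.1 193.9] ext [61. 26. 18.] ang 173.6 [ 30. 333.]
side red 69 [616.5 196.5 224.4] mid [617.4 198.5 225. ] ext [43. 28. 20.] ang 167.9 [ 21. 175.]
side green 105 [358.1  13.1  86.4] mid [360.2  20.   80.5] ext [21. 41. 53.] ang 84.5 [24. 83.]
side orange 124 [486.4 -90.3 148. ] mid [486.5 -93.2 144.3] ext [49. 58. 17.] ang 125.9 [146. 167.]
deck [555.02031729 -26.19775192 166.96649258] 68.23536890263881
```

View pics/c0.png

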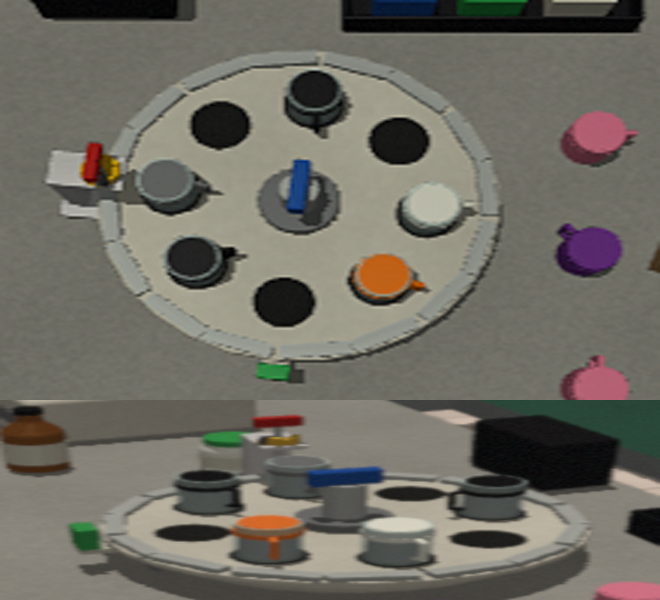

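The crop confirms it: the orange lid at (382,275) is on the deck, one station from the green mark at (275,370), and all the pink and purple ones are off the deck. Stand yaw is about -6.2°, and the deck needs roughly -45°. Next is the approach to the plunger.

```bash
cat >> h.py <<'E'
def plan(xyz,yaw,op,n,dyaw=None):
    "rows for a straight move to xyz, tool down; dyaw = signed ccw turn (deg)"
    from station import state
    s=state();p=np.array(s['eef_pos']);y0=s['tool_rot'][2]
    if dyaw is None: dyaw=(yaw-y0+180)%360-180
    rows=[]
    for i in range(n):
        y=np.radians(y0+dyaw*i/n);d=(np.array(xyz)-p)/n/10
        rows.append([d[0]*np.cos(y)+d[1]*np.sin(y),d[0]*np.sin(y)-d[1]*np.cos(y),-d[2],0,0,-dyaw/n/8,op])
    for k in range(0,n,8): print('; '.join(' '.join(f'{v:.2f}'.replace('0.00','0') for v in r) for r in rows[k:k+8]))
E
python3 -c "
from h import *
plan([616,200,450],-6.2,.5,24,-167.9)"
```

```text
-2.17 -0.69 -0.19 0 0 0.87 0.50; -2.24 -0.42 -0.19 0 0 0.87 0.50; -2.28 -0.15 -0.19 0 0 0.87 0.50; -2.28 0.13 -0.19 0 0 0.87 0.50; -2.25 0.41 -0.19 0 0 0.87 0.50; -2.18 0.68 -0.19 0 0 0.87 0.50; -2.08 0.94 -0.19 0 0 0.87 0.50; -1.95 1.19 -0.19 0 0 0.87 0.50
-1.79 1.41 -0.19 0 0 0.87 0.50; -1.61 1.62 -0.19 0 0 0.87 0.50; -1.40 1.81 -0.19 0 0 0.87 0.50; -1.17 1.96 -0.19 0 0 0.87 0.50; -0.92 2.09 -0.19 0 0 0.87 0.50; -0.66 2.19 -0.19 0 0 0.87 0.50; -0.39 2.25 -0.19 0 0 0.87 0.50; -0.11 2.28 -0.19 0 0 0.87 0.50
0.17 2.28 -0.19 0 0 0.87 0.50; 0.44 2.24 -0.19 0 0 0.87 0.50; 0.71 2.17 -0.19 0 0 0.87 0.50; 0.97 2.06 -0.19 0 0 0.87 0.50; 1.22 1.93 -0.19 0 0 0.87 0.50; 1.44 1.77 -0.19 0 0 0.87 0.50; 1.65 1.58 -0.19 0 0 0.87 0.50; 1.83 1.37 -0.19 0 0 0.87 0.50
```

>>> move_arm --increments "-2.2 -0.7 -0.5 0 0 0.87 0.5; -2.2 -0.4 -0.5 0 0 0.87 0.5; -2.3 -0.15 -0.5 0 0 0.87 0.5; -2.3 0.15 -0.5 0 0 0.87 0.5; -2.25 0.4 -0.5 0 0 0.87 0.5; -2.2 0.7 -0.5 0 0 0.87 0.5; -2.1 0.95 -0.5 0 0 0.87 0.5; -1.95 1.2 -0.5 0 0 0.87 0.5"

```text
time: 0.9
eef_pos: [322.5, 414.4, 444.6]
tool_rot: [-180.0, 0.0, 105.7]
force: [0.3, 0.2, 0.1]
grip_width: 0.502
grasp_force: 0.0
```

>>> move_arm --increments "-1.8 1.4 -0.1 0 0 0.87 0.5; -1.6 1.6 -0.1 0 0 0.87 0.5; -1.4 1.8 -0.1 0 0 0.87 0.5; -1.15 1.95 -0.1 0 0 0.87 0.5; -0.9 2.1 -0.1 0 0 0.87 0.5; -0.65 2.2 0 0 0 0.87 0.5; -0.4 2.25 0 0 0 0.87 0.5; -0.1 2.3 0 0 0 0.87 0.5"

```text
time: 1.7
eef_pos: [471.0, 308.2, 449.4]
tool_rot: [-180.0, 0.0, 50.0]
force: [0.5, 1.1, -0.4]
grip_width: 0.502
grasp_force: 0.0
```

>>> move_arm --increments "0.15 2.3 0 0 0 0.87 0.5; 0.45 2.25 0 0 0 0.87 0.5; 0.7 2.15 0 0 0 0.87 0.5; 0.95 2.05 0 0 0 0.87 0.5; 1.2 1.95 0 0 0 0.87 0.5; 1.45 1.75 0 0 0 0.87 0.5; 1.65 1.6 0 0 0 0.87 0.5; 1.8 1.35 0 0 0 0.87 0.5"

```text
time: 2.5
eef_pos: [619.5, 202.3, 449.2]
tool_rot: [180.0, 0.1, -5.7]
force: [-0.4, 0.3, 0.8]
grip_width: 0.5
grasp_force: 0.0
```

```bash
python3 - <<'E'
from h import *
from station import state
s=state();print(s['eef_pos'],s['tool_rot'],s['qpos'],s['force'],s['moment'],s['qd'])
d=cam('wrist');P=cloud(d);H=cv2.cvtColor(d['pixels'],cv2.COLOR_BGR2HSV);h,sa=H[...,0],H[...,1]
m=((h<5)|(h>175))&(sa>150)&(P[...,2]>212)&(P[...,2]<245)
q=P[m];print(len(q),q.mean(0),q.min(0),q.max(0));t=q[q[:,2]>np.median(q[:,2])-3]
r=cv2.minAreaRect(t[:,:2].astype(np.float32));print(len(t),t.mean(0),r)
y=(h>20)&(h<32)&(sa>150)&(P[...,2]>100);y=P[y];print('yellow',y.mean(0),np.percentile(y,[2,98],axis=0))
cv2.imwrite('pics/w1.png',d['pixels'])
E
```

```text
[619.45546944 202.259294   449.21603521] [ 1.79985468e+02  5.82778314e-02 -5.65464677e+00] [ 7.69446596e+00  3.13770214e+01  5.09656899e+01 -6.90350876e-04
  9.77173471e+01  1.03349013e+02] [-0.36344495  0.26810023  0.83006711] [ 0.0385986  -0.02519097  0.00991732] [-1.39417234e+01  1.52233305e+01 -2.67036843e+01  2.04027286e-02
  1.15302698e+01  5.52037091e+01]
1747 [622.98786859 201.72771145 227.57563413] [596.53632087 193.77432515 212.12905449] [643.68529467 210.32494809 230.42586138]
1614 [621.38363782 201.91242115 228.26111937] ((620.0689697265625, 201.76441955566406), (12.810003280639648, 46.77790451049805), 83.87293243408203)
yellow [624.18733094 200.40431753 174.34277553] [[605.82163301 182.53715186 165.45457742]
 [638.68912061 220.96952402 184.15174959]]
```

View pics/w1.png

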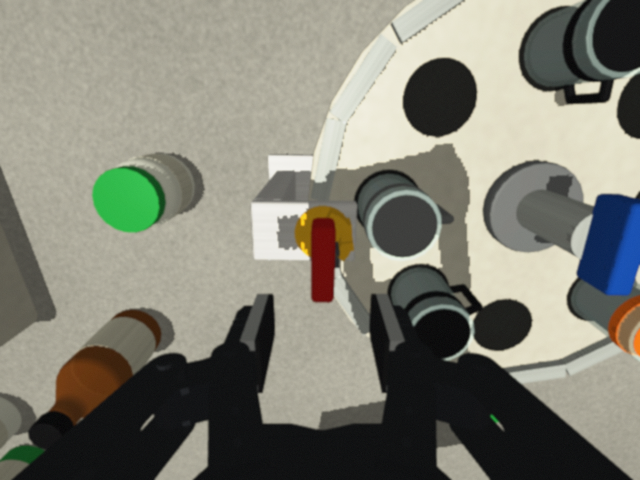

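The wrist view shows the red bar at (322,260), centred between the fingers at columns 258 and 387, with the yellow collar under its far end at (322,235). The arm was still moving when I took it, so I'll re-measure at rest.

```bash
cat > m.py <<'E'
from h import *
import sys
from station import state
cam('wrist') ; s=state();print(s['eef_pos'].round(1),s['tool_rot'].round(2),s['force'].round(2),s['moment'].round(3),np.abs(s['qd']).max().round(2),s['grip_width'])
d=cam('wrist');P=cloud(d);H=cv2.cvtColor(d['pixels'],cv2.COLOR_BGR2HSV);h,sa=H[...,0],H[...,1]
for nm,m in(('red',((h<5)|(h>175))&(sa>150)&(P[...,2]>212)&(P[...,2]<255)),('blue',(h>100)&(h<125)&(sa>120)&(P[...,2]>170)&(P[...,2]<210))):
    q=P[m]
    if len(q)<50: continue
    t=q[q[:,2]>np.percentile(q[:,2],90)-4];print(nm,len(t),'z',np.median(t[:,2]).round(1),cv2.minAreaRect(t[:,:2].astype(np.float32)))
E
python3 m.py; python3 -c "
from h import *
plan([618,201.2,378],-6.2,.5,8)"
```

```text
[620.4 201.2 448.3] [ 1.7996e+02  8.0000e-02 -5.6500e+00] [-0.02 -0.25 -0.32] [-0.039 -0.056  0.007] 5.2 0.5018714736377256
red 1620 z 228.4 ((619.9426879882812, 201.85528564453125), (12.796549797058105, 46.87424087524414), 83.6528549194336)
blue 2162 z 197.2 ((596.9541625976562, 1.1605596542358398), (19.6514949798584, 65.6496810913086), 88.76341247558594)
-0.02 0.01 0.88 0 0 0.01 0.50; -0.02 0.01 0.88 0 0 0.01 0.50; -0.02 0.01 0.88 0 0 0.01 0.50; -0.02 0.01 0.88 0 0 0.01 0.50; -0.02 0.01 0.88 0 0 0.01 0.50; -0.02 0.01 0.88 0 0 0.01 0.50; -0.02 0.01 0.88 0 0 0.01 0.50; -0.02 0.01 0.88 0 0 0.01 0.50
```

>>> move_arm --increments "-0.1 0 1.5 0 0 0.07 0.5; 0 0 1.5 0 0 0 0.5; 0 0 1.5 0 0 0 0.5; 0 0 1.5 0 0 0 0.5; 0 0 1.1 0 0 0 0.5; 0 0 0 0 0 0 0.1; 0 0 0 0 0 0 0.1; 0 0 0 0 0 0 0.1" --squeeze 25

```text
time: 3.45
eef_pos: [617.5, 202.8, 379.3]
tool_rot: [179.9, -0.0, -5.9]
force: [-2.1, -3.5, -1.8]
grip_width: 0.156
grasp_force: 28.2
```

>>> move_arm --increments "0 0 0 0 0 0 0.1; 0 0 0 0 0 0 0.1; 0 0 0 0 0 0 0.1"

```text
time: 3.75
eef_pos: [617.5, 202.7, 379.3]
tool_rot: [180.0, -0.0, -5.9]
force: [-3.4, -4.5, 0.7]
grip_width: 0.16
grasp_force: 28.6
```

```bash
python3 m.py
```

```text
[617.5 202.7 379.3] [ 1.7996e+02 -2.0000e-02 -5.9300e+00] [-2.69 -4.78  1.2 ] [-0.801  0.558  0.015] 0.13 0.16178778843997832
red 3550 z 228.3 ((620.1035766601562, 202.17254638671875), (13.963822364807129, 47.579654693603516), 84.20672607421875)
```

>>> move_arm --increments "0 0.03 -0.4 0 0 0 0.1; 0 0.03 -0.4 0 0 0 0.1; 0 0 -0.4 0 0 0 0.1; 0 0 -0.4 0 0 0 0.1; 0 0 0 0 0 0 0.1; 0 0 0 0 0 0 0.1"

```text
time: 4.45
eef_pos: [617.6, 202.4, 394.2]
tool_rot: [180.0, 0.1, -5.9]
force: [-0.4, -2.6, -11.5]
grip_width: 0.163
grasp_force: 26.7
```

```bash
python3 m.py
```

```text
[617.6 202.4 394.2] [ 1.7999e+02  5.0000e-02 -5.9200e+00] [ -0.48  -1.39 -11.31] [-0.285 -0.008 -0.007] 0.09 0.15983837280820648
red 3563 z 243.1 ((619.940673828125, 202.17738342285156), (14.463997840881348, 47.26228713989258), 84.41976928710938)
```

>>> move_arm --increments "0 0 -0.17 0 0 0 0.1; 0 0 0 0 0 0 0.1; 0 0.02 0 0 0 -0.7 0.1; 0 0.02 0 0 0 -0.7 0.1; 0 0.02 0 0 0 -0.7 0.1; 0 0.02 0 0 0 -0.7 0.1; 0 0 0 0 0 0 0.1; 0 0 0 0 0 0 0.1"

```text
time: 5.35
eef_pos: [617.5, 201.7, 396.3]
tool_rot: [-180.0, 0.0, 16.3]
force: [-1.0, -1.3, -11.7]
grip_width: 0.159
grasp_force: 26.5
```

```bash
python3 m.py
```

```text
[617.5 201.7 396.3] [-1.7999e+02  4.0000e-02  1.6350e+01] [ -1.14  -1.79 -12.07] [-0.129  0.275 -0.04 ] 0.48 0.1554165247853501
red 3599 z 245.1 ((619.5491943359375, 202.57620239257812), (48.14753341674805, 14.46565055847168), 15.794699668884277)
blue 1491 z 197.1 ((586.9888305664062, 1.5881996154785156), (19.132478713989258, 45.55584716796875), 85.75894927978516)
```

>>> move_arm --increments "0 0.02 0 0 0 -0.9 0.1; 0 0.02 0 0 0 -0.9 0.1; 0 0.02 0 0 0 -0.9 0.1; 0 0.02 0 0 0 -0.9 0.1; 0 0.02 0 0 0 -0.9 0.1; 0 0.02 0 0 0 -0.9 0.1; 0 0 0 0 0 0 0.1; 0 0 0 0 0 0 0.1"

```text
time: 6.25
eef_pos: [618.2, 200.6, 396.3]
tool_rot: [-180.0, 0.0, 59.4]
force: [-2.1, -1.2, -12.1]
grip_width: 0.156
grasp_force: 26.5
```

>>> move_arm --increments "0 0 0.1 0 0 0 0.1; 0 0 0.1 0 0 0 0.1; 0 0 0.1 0 0 0 0.1; 0 0 0 0 0 0 0.1; 0 0 0 0 0 0 0.1"

```text
time: 6.75
eef_pos: [618.3, 200.6, 393.4]
tool_rot: [-180.0, 0.0, 59.7]
force: [-1.8, -3.8, -10.9]
grip_width: 0.156
grasp_force: 26.6
```

```bash
python3 m.py
```

```text
[618.3 200.6 393.4] [-1.800e+02  2.000e-02  5.966e+01] [ -2.51  -2.24 -11.58] [-0.545  0.541 -0.043] 0.1 0.15493519331492206
red 3642 z 242.3 ((619.3970336914062, 203.1682586669922), (48.002464294433594, 14.042152404785156), 59.6827392578125)
```

>>> move_arm --increments "0 0 0.05 0 0 0 0.21; 0 0 0 0 0 0 0.21; 0 0 0 0 0 0 0.21; 0 0 0 0 0 0 0.21"

```text
time: 7.25
eef_pos: [618.3, 200.8, 393.9]
tool_rot: [179.9, -0.1, 59.7]
force: [0.2, -0.1, -0.6]
grip_width: 0.21
grasp_force: 0.0
```

```bash
python3 m.py
```

```text
[618.3 200.7 393.6] [ 1.7993e+02 -7.0000e-02  5.9680e+01] [ 0.1  -0.19 -0.01] [ 0.031 -0.046 -0.041] 0.32 0.2107004893139766
red 3474 z 241.6 ((619.3864135742188, 203.06959533691406), (47.236717224121094, 13.834214210510254), 59.569644927978516)
```

>>> move_arm --increments "0 0 0 0 0 -0.4 0.21; 0 0 0 0 0 -0.4 0.21; 0 0 0 0 0 -0.4 0.21; 0 0 0 0 0 -0.4 0.21; 0 0 0 0 0 -0.4 0.21; 0 0 0 0 0 -0.4 0.21; 0 0 0 0 0 -0.4 0.21; 0 0 0 0 0 0 0.21"

```text
time: 8.15
eef_pos: [618.4, 200.6, 393.0]
tool_rot: [180.0, -0.0, 82.1]
force: [-0.2, -0.7, -0.7]
grip_width: 0.209
grasp_force: 1.0
```

```bash
python3 m.py
```

```text
[618.4 200.6 393.1] [ 1.7996e+02 -1.0000e-02  8.2000e+01] [ 0.66 -0.21 -1.01] [-0.101 -0.225 -0.018] 0.89 0.2090133239206345
red 3633 z 241.5 ((618.8505249023438, 202.48379516601562), (48.57341766357422, 14.936019897460938), 70.66084289550781)
```

>>> move_arm --increments "0 0 0 0 0 -0.4 0.21; 0 0 0 0 0 -0.4 0.21; 0 0 0 0 0 -0.4 0.21; 0 0 0 0 0 -0.4 0.21; 0 0 0 0 0 0 0.21"

```text
time: 8.75
eef_pos: [618.4, 200.6, 392.9]
tool_rot: [180.0, 0.0, 94.8]
force: [1.2, 0.1, -0.8]
grip_width: 0.216
grasp_force: 0.6
```

```bash
python3 m.py
```

```text
[618.4 200.6 392.9] [179.99   0.    94.76] [ 0.83 -0.42 -0.88] [-0.102 -0.165 -0.024] 0.68 0.21136803389306133
red 3385 z 237.6 ((618.930908203125, 202.777099609375), (48.030799865722656, 14.292710304260254), 86.6534423828125)
```

The bar's top fell from 241.5 to 237.6 mm, so it is in the notch at about 9.3 mm lift. I'll release and rise.

>>> move_arm --increments "0 0 0 0 0 0 0.5; 0 0 0 0 0 0 0.5; 0 0 0 0 0 0 0.5; 0 0 0 0 0 0 0.5; 0 0 -1 0 0 0 0.5; 0 0 -2 0 0 0 0.5; 0 0 -2 0 0 0 0.5; 0 0 0 0 0 0 0.5"

```text
time: 9.65
eef_pos: [618.0, 200.7, 446.6]
tool_rot: [179.6, -0.0, 94.9]
force: [-0.4, 0.5, 0.2]
grip_width: 0.5
grasp_force: 0.0
```

```bash
python3 m.py;python3 -c "
from h import *
plan([594,-1,430],173.8,.6,16)"
```

```text
[618.1 200.7 444.6] [ 1.7982e+02 -1.0000e-02  9.4880e+01] [-0.15 -0.28 -0.73] [ 0.021  0.007 -0.018] 3.14 0.49943587203948225
red 1964 z 237.6 ((618.6818237304688, 202.86862182617188), (47.41124725341797, 13.959924697875977), 87.16820526123047)
-1.24 -0.26 0.08 0 0 -0.62 0.60; -1.22 -0.36 0.08 0 0 -0.62 0.60; -1.18 -0.47 0.08 0 0 -0.62 0.60; -1.14 -0.57 0.08 0 0 -0.62 0.60; -1.08 -0.66 0.08 0 0 -0.62 0.60; -1.02 -0.75 0.08 0 0 -0.62 0.60; -0.95 -0.84 0.08 0 0 -0.62 0.60; -0.88 -0.92 0.08 0 0 -0.62 0.60
-0.80 -0.99 0.08 0 0 -0.62 0.60; -0.71 -1.05 0.08 0 0 -0.62 0.60; -0.61 -1.11 0.08 0 0 -0.62 0.60; -0.52 -1.16 0.08 0 0 -0.62 0.60; -0.42 -1.20 0.08 0 0 -0.62 0.60; -0.31 -1.23 0.08 0 0 -0.62 0.60; -0.20 -1.25 0.08 0 0 -0.62 0.60; -0.10 -1.27 0.08 0 0 -0.62 0.60
```

>>> move_arm --increments "-1.25 -0.25 0.1 0 0 -0.62 0.6; -1.2 -0.35 0.1 0 0 -0.62 0.6; -1.2 -0.45 0.1 0 0 -0.62 0.6; -1.15 -0.55 0.1 0 0 -0.62 0.6; -1.1 -0.65 0.1 0 0 -0.62 0.6; -1 -0.75 0.1 0 0 -0.62 0.6; -0.95 -0.85 0.1 0 0 -0.62 0.6; -0.9 -0.9 0.1 0 0 -0.62 0.6"

```text
time: 10.55
eef_pos: [607.1, 99.2, 433.7]
tool_rot: [-179.9, -0.1, 134.8]
force: [0.3, 0.7, 0.2]
grip_width: 0.601
grasp_force: 0.0
```

>>> move_arm --increments "-0.8 -1 0.1 0 0 -0.62 0.6; -0.7 -1.05 0.1 0 0 -0.62 0.6; -0.6 -1.1 0.1 0 0 -0.62 0.6; -0.5 -1.15 0.1 0 0 -0.62 0.6; -0.4 -1.2 0.1 0 0 -0.62 0.6; -0.3 -1.25 0.1 0 0 -0.62 0.6; -0.2 -1.25 0.1 0 0 -0.62 0.6; -0.1 -1.25 0.1 0 0 -0.62 0.6"

```text
time: 11.35
eef_pos: [595.1, -1.3, 425.8]
tool_rot: [180.0, -0.1, 174.4]
force: [-0.7, -0.0, -0.2]
grip_width: 0.597
grasp_force: 0.0
```

>>> move_arm --increments "0 0 0 0 0 0 0.6; 0 0 0 0 0 0 0.6"

```text
time: 11.55
eef_pos: [595.2, -0.7, 426.3]
tool_rot: [180.0, -0.1, 174.1]
force: [0.8, -0.6, 0.1]
grip_width: 0.599
grasp_force: 0.0
```

```bash
python3 m.py;python3 -c "
from h import *
from station import state
print(state()['qpos'].round(1));d=pickle.load(open('wrist.pkl','rb'));cv2.imwrite('pics/w2.png',d['pixels'])"
```

```text
[ 5.952e+02 -4.000e-01  4.265e+02] [ 1.7999e+02 -5.0000e-02  1.7412e+02] [-0.6   0.51 -0.28] [ 0.049  0.065 -0.049] 0.6 0.5960405200953846
blue 2772 z 197.4 ((595.2050170898438, -1.4870681762695312), (17.194744110107422, 65.41748809814453), 83.23185729980469)
[-11.4  25.7  64.4   0.   90.  -95.6]
```

View pics/w2.png

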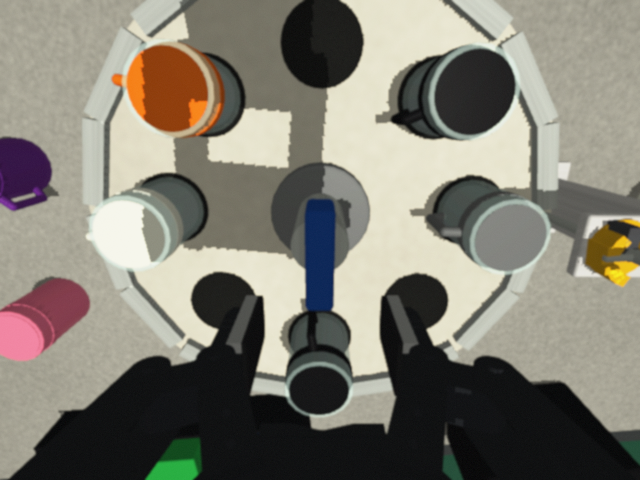

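The wrist view shows the blue bar at (320,255), midway between the fingers at columns 255 and 388, with no beaker close to them. Descending to grip it.

>>> move_arm --increments "0 -0.07 1.5 0 0 0.08 0.6; 0 0 1.5 0 0 0 0.6; 0 0 1.5 0 0 0 0.6; 0 0 1.5 0 0 0 0.6; 0 0 1.5 0 0 0 0.6; 0 0 1 0 0 0 0.6; 0 0 0 0 0 0 0.15; 0 0 0 0 0 0 0.15" --squeeze 25

```text
time: 12.45
eef_pos: [595.3, -1.3, 342.4]
tool_rot: [-180.0, 0.0, 173.6]
force: [0.0, -0.4, 0.3]
grip_width: 0.269
grasp_force: 0.0
```

>>> move_arm --increments "0 0 0 0 0 0 0.15; 0 0 0 0 0 0 0.15; 0 0 0 0 0 0 0.15; 0 0 0 0 0 0 0.15"

```text
time: 12.85
eef_pos: [595.2, -1.7, 342.7]
tool_rot: [-180.0, 0.1, 173.6]
force: [-0.8, -3.6, 4.3]
grip_width: 0.201
grasp_force: 30.2
```

```bash
python3 m.py
```

```text
[595.2  -1.7 342.7] [-1.7997e+02  8.0000e-02  1.7358e+02] [-1.77 -3.13  6.05] [-0.362  0.203  0.007] 0.13 0.20175128189669062
blue 6887 z 197.4 ((595.1522216796875, -1.367436408996582), (18.34317398071289, 65.82893371582031), 83.85264587402344)
```

>>> move_arm --increments "0 0 0 0 0 0 0.15; 0 0 0 0 0 0.05 0.15; 0 0 0 0 0 0.1 0.15; 0 0 0 0 0 0.15 0.15; 0 0 0 0 0 0.15 0.15; 0 0 0 0 0 0.15 0.15; 0 0 0 0 0 0.15 0.15; 0 0 0 0 0 0.15 0.15" --squeeze 45

```text
time: 13.75
eef_pos: [595.2, -1.6, 342.7]
tool_rot: [-180.0, 0.1, 166.4]
force: [-0.7, -3.2, 5.4]
grip_width: 0.201
grasp_force: 44.6
```

>>> move_arm --increments "0 0 0 0 0 0.15 0.15; 0 0 0 0 0 0.15 0.15; 0 0 0 0 0 0.15 0.15; 0 0 0 0 0 0.15 0.15; 0 0 0 0 0 0.15 0.15; 0 0 0 0 0 0.15 0.15; 0 0 0 0 0 0.1 0.15; 0 0 0 0 0 0.05 0.15"

```text
time: 14.55
eef_pos: [595.2, -1.5, 342.7]
tool_rot: [180.0, 0.1, 158.0]
force: [-1.4, -2.0, 5.4]
grip_width: 0.201
grasp_force: 44.6
```

```bash
python3 m.py
```

```text
[595.2  -1.5 342.7] [1.7999e+02 1.0000e-01 1.5797e+02] [-1.56 -1.92  5.24] [-0.25   0.184  0.01 ] 0.65 0.20478667245717502
blue 6847 z 197.4 ((595.3573608398438, -1.4215850830078125), (18.27606964111328, 66.07754516601562), 67.73970794677734)
```

>>> move_arm --increments "0 0 0 0 0 0.05 0.15; 0 0 0 0 0 0.1 0.15; 0 0 0 0 0 0.15 0.15; 0 0 0 0 0 0.15 0.15; 0 0 0 0 0 0.15 0.15; 0 0 0 0 0 0.15 0.15; 0 0 0 0 0 0.15 0.15; 0 0 0 0 0 0.15 0.15"

```text
time: 15.45
eef_pos: [595.2, -1.4, 342.7]
tool_rot: [180.0, 0.1, 149.6]
force: [-0.1, -1.6, 5.0]
grip_width: 0.205
grasp_force: 44.6
```

>>> move_arm --increments "0 0 0 0 0 0.15 0.15; 0 0 0 0 0 0.15 0.15; 0 0 0 0 0 0.15 0.15; 0 0 0 0 0 0.15 0.15; 0 0 0 0 0 0.15 0.15; 0 0 0 0 0 0.15 0.15; 0 0 0 0 0 0.15 0.15; 0 0 0 0 0 0.15 0.15"

```text
time: 16.25
eef_pos: [595.3, -1.3, 342.7]
tool_rot: [179.9, 0.1, 140.0]
force: [-0.1, -0.7, 5.3]
grip_width: 0.202
grasp_force: 44.6
```

>>> move_arm --increments "0 0 0 0 0 0.15 0.15; 0 0 0 0 0 0.15 0.15; 0 0 0 0 0 0.15 0.15; 0 0 0 0 0 0.15 0.15; 0 0 0 0 0 0.1 0.15; 0 0 0 0 0 0.05 0.15; 0 0 0 0 0 0 0.15; 0 0 0 0 0 0 0.15"

```text
time: 17.05
eef_pos: [595.3, -1.3, 342.7]
tool_rot: [179.9, 0.1, 134.0]
force: [0.9, -0.6, 5.5]
grip_width: 0.201
grasp_force: 44.5
```

```bash
python3 m.py; python3 - <<'E'
from h import *
for n in('top','side'):
    d=cam(n);cv2.imwrite(f'pics/{n}1.png',d['pixels'])
    P=cloud(d);H=cv2.cvtColor(d['pixels'],cv2.COLOR_BGR2HSV)
    m=(H[...,0]>5)&(H[...,0]<15)&(H[...,1]>150)&(P[...,2]>143)&(P[...,2]<155)&(P[...,0]>380)
    q=P[m];print(n,len(q),q.mean(0) if len(q) else 0)
    d0=cv2.imread(f'pics/{n}0.png');cv2.imwrite('pics/t.png',d0)
E
python3 -c "
import cv2,numpy as np
a=cv2.imread('pics/top1.png')[160:310,230:390];b=cv2.imread('pics/side1.png')[170:320,240:430]
cv2.imwrite('pics/c1.png',np.hstack([cv2.resize(a,(400,400),interpolation=2),cv2.resize(b,(400,400),interpolation=2)]))"
```

```text
[595.3  -1.3 342.7] [1.7991e+02 9.0000e-02 1.3401e+02] [-0.13 -1.19  5.22] [-0.115  0.007 -0.012] 0.14 0.2022196084347138
blue 6855 z 197.4 ((595.4776611328125, -1.0133094787597656), (18.34673500061035, 66.40789794921875), 44.44289016723633)
top 4 [440.74250484 460.11469285 147.59537062]
side 116 [453.46089935  66.50986095 148.2165079 ]
```

View pics/c1.png

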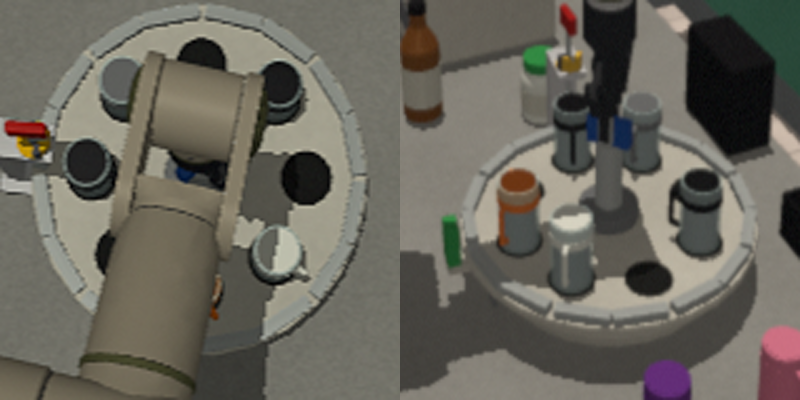

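Everything is upright. The arm hides the orange beaker in the top half of the crop, and in the side half it is at (518,210), approaching the mark at (452,240). I'll turn the last 5.5°, release and check.

>>> move_arm --increments "0 0 0 0 0 0.05 0.15; 0 0 0 0 0 0.1 0.15; 0 0 0 0 0 0.13 0.15; 0 0 0 0 0 0.13 0.15; 0 0 0 0 0 0.13 0.15; 0 0 0 0 0 0.1 0.15; 0 0 0 0 0 0.05 0.15; 0 0 0 0 0 0 0.15"

```text
time: 18.05
eef_pos: [595.3, -1.2, 342.7]
tool_rot: [179.9, 0.1, 128.5]
force: [1.6, -0.3, 6.1]
grip_width: 0.201
grasp_force: 44.5
```

>>> move_arm --increments "0 0 0 0 0 0 0.15; 0 0 0 0 0 0 0.15; 0 0 0 0 0 0 0.6; 0 0 0 0 0 0 0.6; 0 0 0 0 0 0 0.6; 0 0 0 0 0 0 0.6; 0 0 -1.5 0 0 0 0.6; 0 0 -2 0 0 0 0.6"

```text
time: 18.85
eef_pos: [595.1, -1.5, 376.4]
tool_rot: [-179.9, -0.1, 128.5]
force: [-0.2, -0.3, -0.6]
grip_width: 0.603
grasp_force: 0.0
```

>>> move_arm --increments "0 0 -2.5 0 0 0 0.6; 0 0 -3 0 0 0 0.6; 0 0 -2 0 0 0 0.6; 0 0 0 0 0 0 0.6; 0 0 0 0 0 0 0.6"

```text
time: 19.35
eef_pos: [595.1, -1.5, 451.3]
tool_rot: [-180.0, -0.0, 128.5]
force: [-0.3, -0.7, -0.6]
grip_width: 0.602
grasp_force: 0.0
```

```bash
python3 m.py; python3 - <<'E'
from h import *
d=pickle.load(open('wrist.pkl','rb'));cv2.imwrite('pics/w3.png',d['pixels'])
def o(d):
    P=cloud(d);H=cv2.cvtColor(d['pixels'],cv2.COLOR_BGR2HSV)
    m=(H[...,0]>5)&(H[...,0]<15)&(H[...,1]>150)&(P[...,2]>143)&(P[...,2]<155)&(P[...,0]>380)&(abs(P[...,1])<200)
    q=P[m];return len(q),(q.mean(0).round(1),cv2.minEnclosingCircle(q[:,:2].astype(np.float32))) if len(q) else 0
print('wrist',o(d))
d=cam('side');print('side',o(d))
E
```

```text
[595.1  -1.5 450.6] [-1.7992e+02 -9.0000e-02  1.2848e+02] [ 0.34  0.03 -0.2 ] [-0.028  0.035 -0.04 ] 0.52 0.5966806103794918
red 597 z 237.2 ((619.098388671875, 180.77601623535156), (15.29625415802002, 8.726234436035156), 35.318233489990234)
blue 2275 z 197.4 ((595.2977294921875, -0.5202045440673828), (16.972475051879883, 64.31936645507812), 38.86660385131836)
wrist (2892, (array([457.9,   8.5, 147. ]), ((456.74530029296875, 14.59990406036377), 25.906269073486328)))
side (100, (array([455.4,  13.4, 148.4]), ((457.2937316894531, 10.568748474121094), 28.664718627929688)))
```

View pics/w3.png

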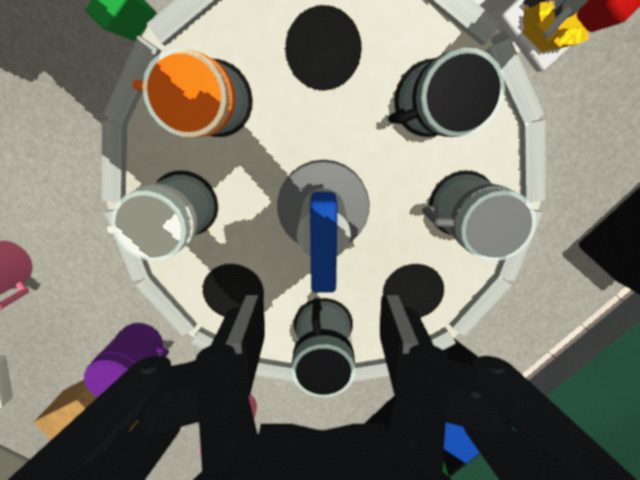

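The wrist view shows the orange beaker at (190,93) on the mark's side, in line with the green block at (118,15). All beakers stand, and the bar has been released. I'll clear the arm away for a top-camera check.

>>> move_arm --increments "0 0 -3 0 0 0 0.6; 4 0.9 -1 0 0 0 0.6; 4 0.9 0 0 0 0 0.6; 4 0.9 0 0 0 0 0.6; 4 0.9 0 0 0 0 0.6; 4 0.9 0 0 0 0 0.6; 4 0.9 0 0 0 0 0.6; 4 0.9 0 0 0 0 0.6"

```text
time: 20.3
eef_pos: [469.4, 258.3, 491.1]
tool_rot: [-179.9, -0.0, 128.5]
force: [0.2, -0.5, 0.3]
grip_width: 0.6
grasp_force: 0.0
```

>>> move_arm --increments "4 0.4 0 0 0 0 0.6; 4 0.4 0 0 0 0 0.6; 2 0 0 0 0 0 0.6; 0 0 0 0 0 0 0.6; 0 0 0 0 0 0 0.6"

```text
time: 20.8
eef_pos: [414.4, 340.2, 491.3]
tool_rot: [-179.9, 0.0, 128.5]
force: [-0.8, -0.3, 0.2]
grip_width: 0.602
grasp_force: 0.0
```

```bash
python3 - <<'E'
from h import *
import pickle
old=pickle.load(open('top.pkl','rb'))
d=cam('top');P=cloud(d);H=cv2.cvtColor(d['pixels'],cv2.COLOR_BGR2HSV);h,s=H[...,0],H[...,1]
for nm,m in(('orange',(h>5)&(h<15)&(s>150)&(P[...,2]>140)&(P[...,2]<155)),('blue',(h>100)&(h<125)&(s>120)&(P[...,2]>185)&(P[...,2]<215)),('red',((h<5)|(h>175))&(s>150)&(P[...,2]>215)&(P[...,2]<260)),('green',(h>50)&(h<75)&(s>120)&(P[...,2]>50)&(P[...,2]<120))):
    m=m&(P[...,0]>340)&(P[...,0]<700)&(abs(P[...,1])<240)
    q=P[m]; print(nm,len(q),q.mean(0).round(1) if len(q) else '',((q.max(0)+q.min(0))/2).round(1),q.min(0).round(),q.max(0).round())
cv2.imwrite('pics/t2.png',cv2.resize(d['pixels'][140:310,210:430],(660,510),interpolation=2))
E
```

```text
orange 213 [455.7  14.4 147.4] [455.   13.6 147.5] [430. -11. 140.] [480.  38. 155.]
blue 135 [592.7  -1.7 197.6] [593.9  -1.2 196.6] [569. -28. 186.] [619.  26. 207.]
red 85 [615.7 201.4 236.6] [617.3 201.8 232.8] [610. 179. 220.] [625. 224. 246.]
green 67 [359.7  23.6 101.8] [360.2  23.   91.2] [349.   7.  73.] [371.  39. 110.]
```

View pics/t2.png

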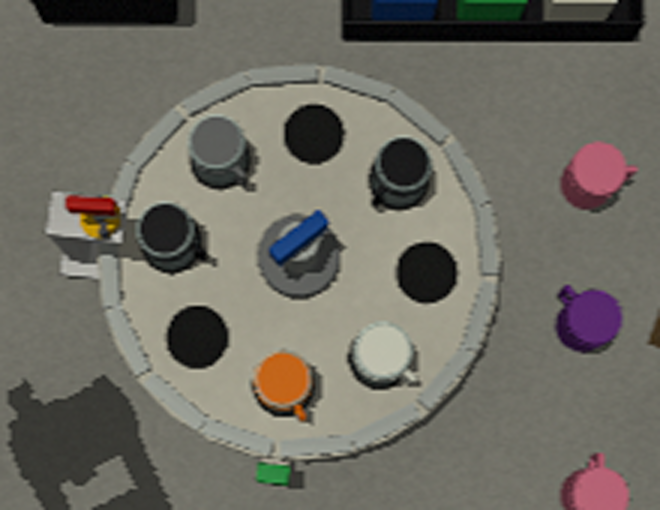

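The top view shows the orange beaker at (284,380) in line with the hub at (300,255) and the green mark at (273,473), within about 2 mm by measurement. The plunger is still raised, and every beaker is upright.

```bash
python3 -c "
from station import finish_job
print(finish_job())"
```

```text
the job is handed in; nothing more can be done
None
```

The job is handed in: the plunger rests in its notch at about 9 mm lift, the orange beaker stands within about 2 mm of the loading mark by camera measurement, all beakers are upright, and the arm is clear; no verdict was returned.

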